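# Push the used breathing filter out of the lung-function meter

### The arm

A 7-joint arm with a two-finger parallel gripper is mounted at the origin on the work surface. World frame = base frame: x ahead of the robot, y to its left, z up, the work surface at z = 0. Lengths are in m, angles in rad, forces in N, time in s.
With the tool pointing down it reaches from about 0.4 to 0.875 m from the base axis. Payload 19.3 kg.
Tool frame: the origin (TCP) lies at the very end of the fingers, on their centre line; the grasp point (between the pads) lies 19 mm behind it; z points along the fingers, y is the line along which they close (so a half turn about z gives the same grasp; the last joint's range is limited). The gripper opens to 85 mm and grips with 20 to 120 N. Pads are 22 mm wide; open, the fingers measure 114 mm over their backs; the gripper's body (76 mm by 85 mm) begins 54 mm behind the grasp point. The pads swing forward as they close: fully open they stand 13 mm farther back than shut.
Start: joints at [1.228, 0.521, -0.036, 1.599, 0.021, 1.021, -0.113], TCP at [0.168, -0.602, 0.231] pointing down, gripper open.
Joint ranges: [-2.91, 2.91], [-0.3, 2.13], [-1.5, 1.42], [0.17, 2.43], [-1.26, 4.41], [0.16, 1.93], [-2.52, 2.52]. Speed limits (rad/s): [1.89, 1.89, 2.39, 2.39, 3.01, 3.01, 3.01].

### API

Orientations are given as [roll, pitch, yaw] about the fixed x, y, z axes, in that order (R = Rz(yaw) Ry(pitch) Rx(roll)).
In Python, from workcell import bot gives the robot as it stands. The module is installed in compiled form; this text tells all that it offers.
- The arm moves only by the tool apply_moves, never from a script. Its arguments are lists of equal length, an entry for each row: "claw": the finger opening in m, from 0 to 0.0854; "xyz": the shift along the tool's x, y, z in m, a list of three; "twist": the turn, a rotation vector about the tool's x, y, z in rad, a list of three. A call has 1 to 20 rows; each row shifts and turns the commanded pose from where the row before left it, along the tool's axes as they then stand; what a row does not reach is not made up. A row lasts 1/10 s, in which the tool goes at most 50 mm and 8.59 degrees, less where a joint would pass 70% of its speed; a pose out of reach is approached as far as the arm can. A call with a gripper value outside its range is refused whole. The fingers move at their own pace and stop on an object; "force" is the grip in N (left out, the last holds). Time passes only in rows, so rows that do not move let the fingers close. It gives the time, the measured TCP pose, the force, the opening and the grip force at its end, in the units of the state.
- bot.observe(): the state, without advancing time (a new reading comes with each control period).
- bot.grab_frame(name): name is "scene" or "top" or "wrist"; returns a dict with "img" (400x640x3 uint8, red, green, blue), "vfov" (degrees; the focal length in pixels is half the picture's height over the tangent of half this angle, whatever the lens; pixels are square), "cx", "cy" (the principal point, pixels), "view" (4x4, takes a point from world to camera coordinates). Camera axes: x right, y up, looking along -z (the intrinsics and any distortion apply to the point x, -y, -z); pixel columns grow to the right and rows downward; lengths in m; the calibration is good to about 2 mm. The wrist camera is an equidistant fisheye: a pixel r from the principal point sees the ray r / f radians off the axis. A picture is of the moment at which its call begins. There is no depth.
- bot.job_done(): hands the job in; it is judged then, once.
Trained networks look in the newest picture that a camera, given by its name, has taken for a name from the list of things; names that differ only in an ending like _2 or _b are one class to them, and where a whole thing is asked for, a point or a joint stands for the part that bears it (a point fixed in the world has none). Each returns a list of dicts, best first, with "score" (0 to 1); they miss things now and then, are a little off and sometimes report something else, mostly with a low value. They report only what shows in the picture. A call takes as long as a camera call. They do not tell look-alikes from the thing itself.
- bot.find_in(camera, query): "position" ([x, y, z] in m, in world coordinates, good to about 4 mm: the middle of the surface that is visible of it).
The state is a dict: "clock": time; "qpos": joint angles; "qd": joint speeds; "joint_efforts": joint torques, N m; "position": TCP position; "tool_rot": TCP orientation; "force": force on the tool from outside, world axes, zero at the start; "moment": the same for the moment, N m; "grip_width": finger opening in m; "finger_force": force on a finger pad.
Only numpy, scipy, OpenCV 4.12 (cv2) and the standard library are available. Lean on these libraries where they do the work, as an engineer would, in place of code of your own. Each camera call takes 0.05 s, during which the arm holds its last target. There are 200 camera calls.

### The job

The used blue filter is stuck tight in the upright bore of the white lung-function meter: push the yellow catch drawer fully home under the bore, then take the orange-handled push rod from its stand and drive the filter down and out into the drawer with it, never touching the filter with the gripper. Finish by lowering the used rod, steel end down, into the steel pot without letting it drop. Leave the drawer home, the pot upright where it stands and everything else where it is.

Things in the scene. Friction and masses are not known exactly. Their poses are not given: they have to be found in the camera images.
- station: The meter, fixed to the table; origin on the bore's axis at table level, axes as bore_top. Base plate 200 by 124 mm, 8 mm thick, from 145 mm in -x to 55 mm in +x of the origin; white head 70 (x) by 116 (y) by 40 mm, 85 to 125 mm above the table, carried by two side cheeks
- bore_top (a point): Centre of the bore's upper mouth, in the flat top of the meter's white head, 125 mm above the table. Bore: round, upright, 26 mm in diameter, 40 mm long, open at both ends. Axes: x horizontal, the direction in which the drawer is pushed home; y along the head's length; z up
- filter_center (a point): Centre of the used filter. Four sprung pads in the bore wall grip it 95 to 117 mm above the table (when empty they stand in to a radius of 10.5 mm). A steady 6 to 15 N downward push on its top slides it; it falls free once its top is below the pads (surely free with its top 80 mm above the table)
- drawer (a joint): Travel of the yellow catch drawer, m: 0 = fully home against its stop with the pocket centred under the bore, growing as it is drawn out towards its front, to 0.09 at most. It starts 0.045 to 0.075 out. It slides with about 2 N and stays where it is left
- drawer_front (a point): Middle of the outer face of the drawer's yellow front plate (80 mm wide, 40 mm high, 6 mm thick, 10 to 50 mm above the table; this point is 30 mm above it). Axes as bore_top. With the drawer home it lies 105 mm from the bore's axis, in -x of bore_top. Push it along +x
- drawer_pocket (a point): Centre of the floor of the drawer's open pocket, about 15 mm above the table; the pocket is 58 mm (x) by 68 mm (y) inside and its walls rise to 50 mm above the table. Moves with the drawer; same axes as bore_top
- rod: The push rod, 150 mm long, 110 g: a steel shank of 12 mm diameter and 90 mm length below, an orange cylindrical handle of 22 mm diameter and 60 mm length above. Origin at the centre of the steel end's face, z along the rod towards the handle. It starts upright in its stand, the steel end 8 mm above the table; the handle's middle is 120 mm from the origin
- rod_grip (a point): Middle of the rod's handle, on its axis, 120 mm from the steel end
- stand_hole (a point): Centre of the mouth of the hole in the grey rod stand, 50 mm above the table; the stand is 70 by 70 mm (foot plate 90 by 90 mm), fixed; hole 15 mm in diameter and 42 mm deep
- pot: The round steel pot for used instruments, upright and open on top, outer diameter 84 mm, 95 mm high, without handles, wall 3 mm and floor 4 mm thick, 0.6 kg, loose. Origin at the centre of its underside, z up
- used_filter: The used filter, a blue solid cylinder of 24 mm diameter and 30 mm height, 20 g; origin at the centre of its lower face, z along its axis. At the start it sits upright in the bore, its top 1 to 5 mm below the head's top face
- sanitizer: Bystander: clear bottle with a blue cap, 60 mm diameter, 170 mm high; origin at the centre of its underside
- mug: Bystander: white mug, 80 mm diameter, 90 mm high; origin at the centre of its underside
- mouse: Bystander: black computer mouse, 105 by 60 mm, 32 mm high, on the red mouse pad; origin at the centre of its underside
Not all that is in view belongs to the job. Of the things that look like the rod, the middle-sized one is meant.

How it is judged:
By the outcome, as a careful person would: the job done as asked, in the order asked, and still so for the second after the job is handed in, with the robot touching nothing.
It also fails if it takes over 58 s, if anything falls off the work surface, if the arm or the gripper's body presses on something with over 40 N, if the wrist force passes 120 N, or if a joint passes its speed limit or range.

## Working session

There is one attempt and no reset: what is moved stays moved. The work goes in short steps, Python scripts to look and compute and a tool call to move; the robot and the scene stay as the last step left them, time stands still between calls to the robot, and variables do not carry over. Pictures are saved under pics/ and viewed, at most 10 in all, crops included, and the job is handed in when it is done.

Besides the shell and the picture viewer there is one more tool, called after "Call:" as name(argument=value, ...) on one line, values as JSON. apply_moves: Moves the arm, as the interface text tells. Its arguments: {"type":"object","properties":{"claw":{"type":"array"},"xyz":{"type":"array"},"twist":{"type":"array"},"force":{"type":"number"}},"required":["claw","xyz","twist"]}

```bash
mkdir -p pics
cat > h.py <<'E'
import numpy as np, cv2
from workcell import bot
def save(f,n): cv2.imwrite('pics/'+n+'.png',cv2.cvtColor(f['img'],cv2.COLOR_RGB2BGR))
def proj(f,p):
    p=np.atleast_2d(p); V=np.array(f['view']); c=(V[:3,:3]@p.T).T+V[:3,3]
    F=200/np.tan(np.radians(f['vfov'])/2); x,y,z=c[:,0],-c[:,1],-c[:,2]
    return np.c_[f['cx']+F*x/z,f['cy']+F*y/z]
def onz(f,uv,z):
    V=np.array(f['view']);R=V[:3,:3];o=-R.T@V[:3,3]
    F=200/np.tan(np.radians(f['vfov'])/2)
    d=R.T@np.array([(uv[0]-f['cx'])/F,-(uv[1]-f['cy'])/F,-1.]); return o+d*(z-o[2])/d[2]
E
python3 - <<'E'
from h import *
print(bot.observe())
for n in ('scene','top'):
    f=bot.grab_frame(n); save(f,n+'0'); print(n,f['vfov'],f['cx'],f['cy'],np.array(f['view']).round(3).tolist(),[k for k in f])
    for q in ('station','drawer','rod','pot','stand_hole','sanitizer','mug','mouse','used_filter','drawer_front','rod_grip'):
        for r in bot.find_in(n,q): 
            p=np.array(r['position']); print(q,p.round(3),round(r['score'],2),proj(f,p).round()[0])
E
```

```text
{'clock': 0.0, 'qpos': array([ 1.22781148,  0.52203569, -0.03635522,  1.59999301,  0.0212007 ,
        1.02113248, -0.11283396]), 'qd': array([-1.19568513e-04, -1.60950719e-03,  9.06845144e-04,  4.02907578e-04,
        3.54674737e-04, -4.18974662e-04, -3.51629506e-05]), 'joint_efforts': array([-1.39003250e-04, -9.27114558e+01,  1.98005028e+00, -3.69941819e+01,
        1.77337392e-02,  8.00992217e-03,  3.54656856e-05]), 'position': array([ 0.16826975, -0.60156321,  0.23071729]), 'tool_rot': array([-3.14041135e+00,  7.24549648e-05,  2.72765176e-01]), 'force': array([ 0.6856395 ,  0.55303461, -0.07512183]), 'moment': array([-0.00698905, -0.02508867, -0.03142684]), 'finger_force': 0.0, 'grip_width': 0.08559384444825553}
scene 45.846018930508585 318.38129798716227 197.54349877501625 [[-0.721, 0.693, 0.01, 0.402], [-0.554, -0.585, 0.593, 0.194], [0.417, 0.422, 0.805, -1.442], [0.0, 0.0, 0.0, 1.0]] ['img', 'vfov', 'cx', 'cy', 'view']
station [0.674 0.062 0.042] 0.73 [301. 279.]
station [0.494 0.303 0.05 ] 0.67 [432. 298.]
station [0.476 0.298 0.133] 0.49 [443. 275.]
drawer [0.556 0.039 0.02
[... 1062 characters left out ...]
 0.042 0.017] 0.45 [298. 182.]
drawer [0.604 0.042 0.014] 0.97 [298. 183.]
rod [0.363 0.328 0.18 ] 0.8 [174. 247.]
rod [0.47  0.292 0.144] 0.68 [199. 210.]
rod [0.439 0.184 0.099] 0.39 [240. 227.]
pot [ 0.515 -0.269  0.027] 0.56 [397. 217.]
stand_hole [0.466 0.281 0.052] 0.6 [213. 218.]
sanitizer [ 0.629 -0.294  0.113] 0.71 [412. 173.]
mug [0.662 0.298 0.052] 0.97 [217. 156.]
mug [0.683 0.052 0.124] 0.46 [294. 146.]
mouse [ 0.494 -0.458  0.031] 0.79 [460. 228.]
used_filter [0.682 0.053 0.121] 0.63 [294. 146.]
drawer_front [0.602 0.048 0.016] 0.74 [296. 183.]
rod_grip [0.366 0.324 0.18 ] 0.9 [176. 246.]
rod_grip [0.47  0.294 0.141] 0.68 [199. 210.]
rod_grip [0.438 0.187 0.098] 0.5 [240. 227.]
```

View pics/scene0.png

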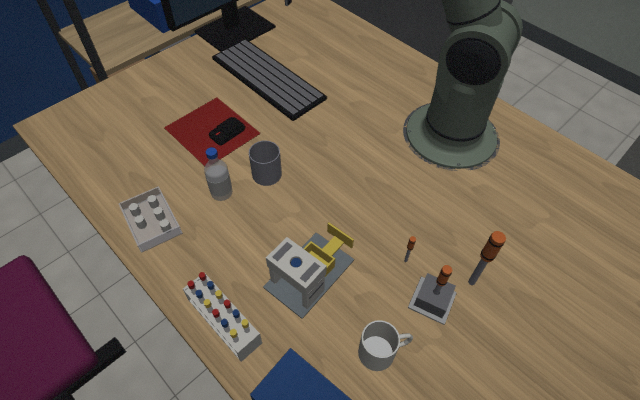

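View pics/top0.png

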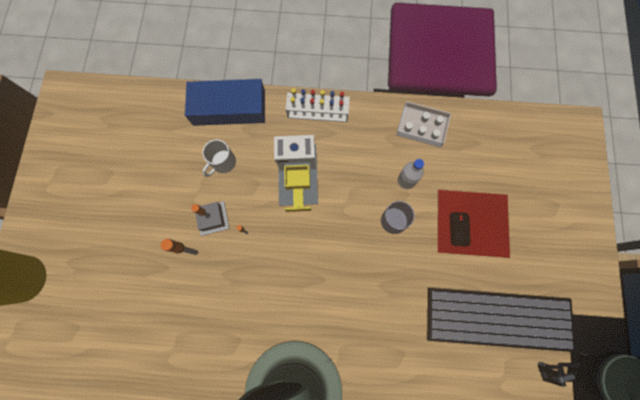

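Run:
```python
from h import *
s=cv2.imread('pics/scene0.png');t=cv2.imread('pics/top0.png')
def c(i,u,v,w,h,k): return cv2.resize(i[v:v+h,u:u+w],None,fx=k,fy=k,interpolation=cv2.INTER_CUBIC)
a=np.hstack([c(s,258,222,100,75,4),c(s,405,225,100,75,4)])
b=np.hstack([c(t,265,130,80,60,5)[:300],c(t,160,195,80,60,5)[:300]])
cv2.imwrite('pics/crop1.png',np.vstack([a,b]))
```

```text
(no output)
```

View pics/crop1.png

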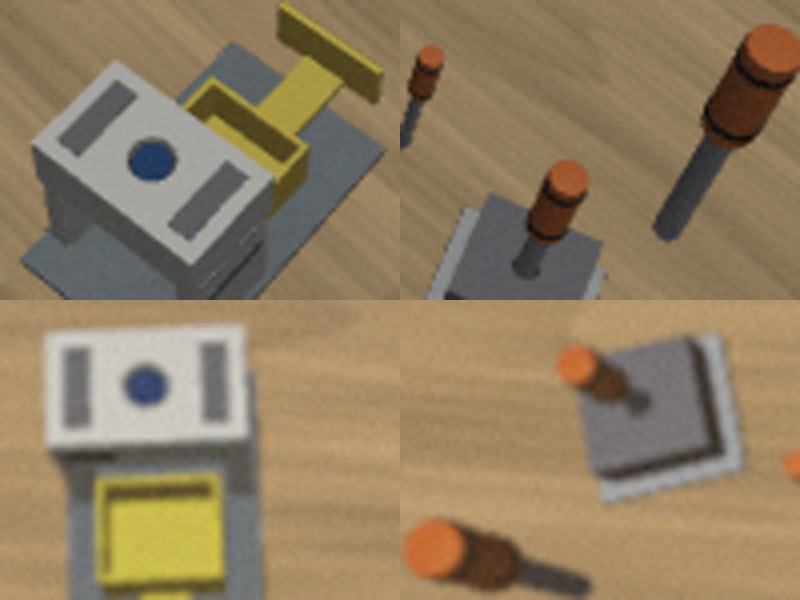

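The crop shows three orange-handled rods in the scene view: a small one at (411,244), a middle one in the grey stand at (446,270), and a large one at (493,245). I choose the middle one, which is the only one standing in the stand. The bore with the blue filter is at (296,262), and the drawer is clearly out.

```bash
cat >> h.py <<'E'
def ray(f,uv,fish=False):
    V=np.array(f['view']);R=V[:3,:3];o=-R.T@V[:3,3]
    F=200/np.tan(np.radians(f['vfov'])/2); a=(np.array(uv)-[f['cx'],f['cy']])/F
    if fish:
        r=np.linalg.norm(a); a=a/r; d=np.array([np.sin(r)*a[0],-np.sin(r)*a[1],-np.cos(r)])
    else: d=np.array([a[0],-a[1],-1.])
    d=R.T@d; return o,d/np.linalg.norm(d)
def tri(rs):
    A=sum(np.eye(3)-np.outer(d,d) for o,d in rs); b=sum((np.eye(3)-np.outer(d,d))@o for o,d in rs)
    p=np.linalg.solve(A,b); return p,[np.linalg.norm(np.cross(p-o,d)) for o,d in rs]
E
python3 - <<'E'
from h import *
s=bot.grab_frame('scene');t=bot.grab_frame('top')
S=lambda x,y,u=258:(u+x/4,222+y/4)
T=lambda x,y:(265+x/5,130+(y-300)/5)
sc=[(115,62),(272,180),(192,262),(35,148),(152,160)]; tc=[(247,437),(48,447),(47,333),(243,325),(146,386)]
P=[]
for a,b in zip(sc,tc):
    p,e=tri([ray(s,S(*a)),ray(t,T(*b))]); P.append(p); print(p.round(4),np.round(e,4), onz(s,S(*a),.125).round(4), onz(t,T(*b),.125).round(4))
print('rod top',tri([ray(s,(446.75,269.5)),ray(t,(195.6,208))]))
print('rod handle bottom scene',onz(s,(405+147/4,225+235/4),.098))
print('hole', onz(s,(405+127/4,225+268/4),.05),onz(t,(160+240/5,195+103/5),.05))
print('plate top',onz(s,S(278,3),.05),onz(s,S(383,72),.05), onz(t,(285,209),.05),onz(t,(311,208),.05))
print('pocket',[onz(s,S(*a),.05).round(4) for a in((213,78),(308,147))],[onz(t,T(*a),.05).round(4) for a in((97,475),(220,473),(97,592),(222,585))])
# pot rim via color-free: network
for f,n in((s,'scene'),(t,'top')): print(proj(f,[[.513,-.262,.095]]))
for n,f in (('scene',s),('top',t)):
    g=f['img']; u,v=((265,150) if n=='scene' else (397,213)); cv2.imwrite('pics/pot_%s.png'%n,cv2.resize(cv2.cvtColor(g[v-30:v+50,u-40:u+40],cv2.COLOR_RGB2BGR),None,fx=5,fy=5,interpolation=cv2.INTER_CUBIC))
a=cv2.imread('pics/pot_scene.png');b=cv2.imread('pics/pot_top.png');cv2.imwrite('pics/pot.png',np.hstack([a,b]))
E
```

```text
[ 0.6528 -0.008   0.1205] [0.0005 0.0005] [ 0.6542 -0.0054  0.125 ] [ 0.6515 -0.0087  0.125 ]
[0.6394 0.1065 0.1176] [0.0002 0.0002] [0.6422 0.1093 0.125 ] [0.637 0.105 0.125]
[0.7068 0.1139 0.124 ] [0.0008 0.0008] [0.7067 0.1149 0.125 ] [0.7069 0.1131 0.125 ]
[0.7218 0.0012 0.1189] [0.0019 0.0019] [0.7226 0.0057 0.125 ] [ 7.204e-01 -7.000e-04  1.250e-01]
[0.6798 0.0532 0.1205] [0.0004 0.0004] [0.6811 0.0554 0.125 ] [0.6784 0.0523 0.125 ]
rod top (array([0.47296804, 0.29879849, 0.15275978]), [np.float64(0.00012845521685637889), np.float64(0.00012845521685639905)])
rod handle bottom scene [0.47666482 0.30369955 0.098     ]
hole [0.47491568 0.30136621 0.05      ] [0.47215976 0.29764352 0.05      ]
plate top [ 0.52325395 -0.00412916  0.05      ] [0.51203291 0.07597226 0.05      ] [0.50927673 0.07047889 0.05      ] [ 0.51811977 -0.0069627   0.05      ]
pocket [array([0.5903, 0.0075, 0.05  ]), array([0.5821, 0.0811, 0.05  ])] [array([0.6472, 0.0863, 0.05  ]), array([0.6541, 0.0107, 0.05  ]), array([0.5728, 0.0787, 0.05  ]), array([0.5828, 0.0034, 0.05  ])]
[[262.90924214 152.59046873]]
[[398.94852594 212.88503103]]
```

View pics/pot.png

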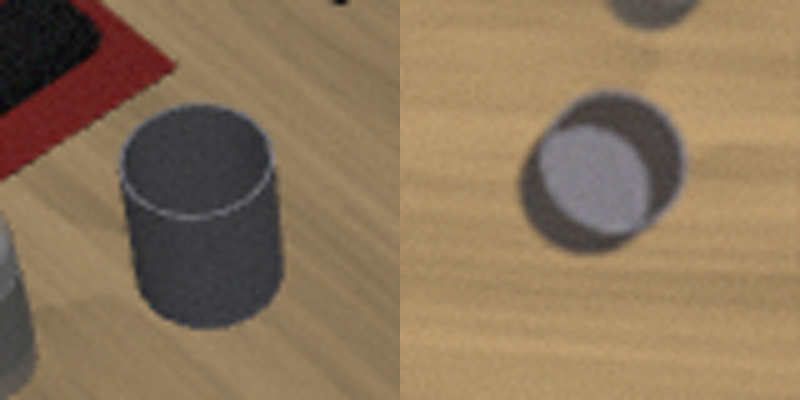

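Pot rim centres: scene (264,152) and top (400,215), which put the pot near (0.513, -0.262). It is clear of everything except the sanitizer. Next I swing over towards the drawer.

Call:
apply_moves(claw=[0,0,0,0,0,0,0,0,0,0,0,0,0,0,0,0,0,0,0,0], xyz=[[0.041,-0.0096,0],[0.041,-0.0096,0],[0.04,-0.0096,0],[0.04,-0.0096,0],[0.039,-0.0096,0],[0.039,-0.0096,0],[0.038,-0.0096,0],[0.038,-0.0096,0],[0.037,-0.0096,0],[0.036,-0.0096,0],[0.036,-0.0096,0],[0.035,-0.0096,0],[0.035,-0.0096,0],[0.034,-0.0096,0],[0.034,-0.0096,0],[0.033,-0.0096,0],[0.033,-0.0096,0],[0.032,-0.0096,0],[0.032,-0.0096,0],[0.031,-0.0096,0]], twist=[[0,0,-0.071],[0,0,-0.071],[0,0,-0.071],[0,0,-0.071],[0,0,-0.071],[0,0,-0.071],[0,0,-0.071],[0,0,-0.071],[0,0,-0.071],[0,0,-0.071],[0,0,-0.071],[0,0,-0.071],[0,0,-0.071],[0,0,-0.071],[0,0,-0.071],[0,0,-0.071],[0,0,-0.071],[0,0,-0.071],[0,0,-0.071],[0,0,-0.071]])

```text
clock: 3.3
position: [0.4327, 0.028, 0.2315]
tool_rot: [3.141, 0.0, 1.696]
force: [0.8, 0.3, -0.4]
grip_width: 0.0
finger_force: 0.0
```

Run:
```python
from h import *
f=bot.grab_frame('wrist'); save(f,'w1'); np.save('w1.npy',f,allow_pickle=True)
V=np.array(f['view']);print((-V[:3,:3].T@V[:3,3]).round(3),f['vfov'])
for q in ('station','rod','rod_grip','used_filter','drawer_front','stand_hole','drawer'):
    print(q,[(np.round(r['position'],3),round(r['score'],2)) for r in bot.find_in('wrist',q)])
print(bot.observe()['position'],bot.observe()['tool_rot'])
```

```text
[0.423 0.101 0.374] 65.70646984690485
station [(array([0.642, 0.051, 0.04 ]), 0.61), (array([0.588, 0.042, 0.019]), 0.33)]
rod [(array([0.437, 0.183, 0.102]), 0.96)]
rod_grip [(array([0.436, 0.184, 0.1  ]), 0.82)]
used_filter []
drawer_front [(array([0.59 , 0.043, 0.022]), 0.61)]
stand_hole []
drawer [(array([0.592, 0.038, 0.024]), 0.66)]
[0.4332244  0.02586582 0.23124907] [-3.14148738e+00  8.33930214e-05  1.69090666e+00]
```

View pics/w1.png

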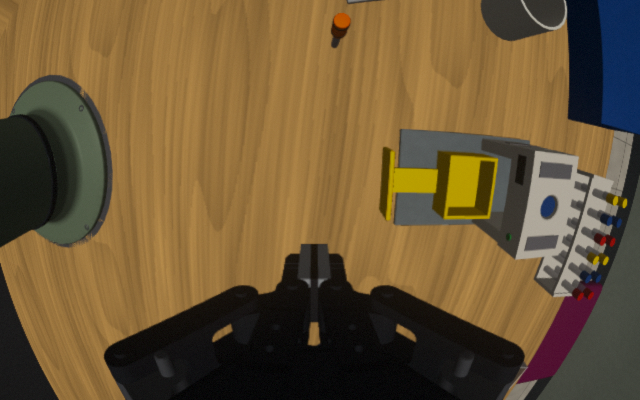

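The wrist view shows the drawer front plate edge from (391,150) to (387,220), the blue filter at (549,208) and the small decoy rod at (341,20). I compare these with the other views.

Run:
```python
from h import *
f=np.load('w1.npy',allow_pickle=True).item()
def z(uv,h):
    o,d=ray(f,uv,True); return (o+d*(h-o[2])/d[2]).round(4)
print('filter',z((549,207.5),.122)); print('plate',z((391,150),.05),z((387,220),.05), z((388,150),.05))
print('head',[z(p,.125) for p in((537,148),(579,155),(570,249),(518,257))])
hs=cv2.cvtColor(f['img'],cv2.COLOR_RGB2HSV); m=cv2.inRange(hs,(105,120,60),(125,255,255)); m[:,:520]=0;m[:,570:]=0;m[:190]=0;m[225:]=0
print('blue',np.argwhere(m).mean(0)[::-1],m.sum()/255)
```

```text
filter [0.6836 0.0522 0.122 ]
plate [0.5106 0.0732 0.05  ] [ 0.521  -0.0056  0.05  ] [0.5073 0.0727 0.05  ]
head [array([0.6419, 0.1093, 0.125 ]), array([0.7098, 0.1159, 0.125 ]), array([0.7425, 0.008 , 0.125 ]), array([ 0.6572, -0.0059,  0.125 ])]
blue [547.53694581 206.37931034] 203.0
```

Call:
apply_moves(claw=[0,0,0,0,0,0,0,0,0,0,0,0,0,0,0,0,0,0,0], xyz=[[-0.004,0,0.025],[0,0,0.025],[0,0,0.025],[0,0,0.025],[0,0,0.025],[0,0,0.025],[0,0,0.025],[0,0,0.025],[0,0,0],[0,0.012,0],[0,0.012,0],[0,0.012,0],[0,0.012,0],[0,0.012,0],[0,0.012,0],[0,0.012,0],[0,0.012,0],[0,0.012,0],[0,0,0]], twist=[[0,0,0],[0,0,0],[0,0,0],[0,0,0],[0,0,0],[0,0,0],[0,0,0],[0,0,0],[0,0,0],[0,0,0],[0,0,0],[0,0,0],[0,0,0],[0,0,0],[0,0,0],[0,0,0],[0,0,0],[0,0,0],[0,0,0]])

```text
clock: 5.6
position: [0.5431, 0.0359, 0.0326]
tool_rot: [3.139, -0.001, 1.691]
force: [-1.4, -0.9, 1.0]
grip_width: 0.0001
finger_force: 0.0
```

Call:
apply_moves(claw=[0,0,0,0,0], xyz=[[0,0.005,0],[0,0.005,0],[0,0.004,0],[0,0.003,0],[0,0,0]], twist=[[0,0,0],[0,0,0],[0,0,0],[0,0,0],[0,0,0]])

```text
clock: 6.1
position: [0.558, 0.038, 0.0313]
tool_rot: [3.141, -0.0, 1.693]
force: [-0.1, -0.5, 0.3]
grip_width: 0.0001
finger_force: 0.0
```

Call:
apply_moves(claw=[0,0,0,0,0], xyz=[[0,0.002,0],[0,0.002,0],[0,0.002,0],[0,0.002,0],[0,0,0]], twist=[[0,0,0],[0,0,0],[0,0,0],[0,0,0],[0,0,0]])

```text
clock: 6.6
position: [0.5635, 0.0386, 0.031]
tool_rot: [-3.137, 0.001, 1.693]
force: [-15.3, -0.8, 10.9]
grip_width: 0.0002
finger_force: 8.1
```

Run:
```python
from h import *
for i in range(2):
    f=bot.grab_frame('scene'); o=bot.observe(); print(o['force'],o['position'])
save(f,'s2')
s=cv2.imread('pics/s2.png'); cv2.imwrite('pics/s2c.png',cv2.resize(s[215:305,255:375],None,fx=5,fy=5,interpolation=cv2.INTER_CUBIC))
```

```text
[-15.1356911   -1.00989107  11.75957433] [0.56345865 0.03864115 0.03102992]
[-16.36348517  -0.79595959  11.93900314] [0.56346291 0.03861476 0.03102824]
```

View pics/s2c.png

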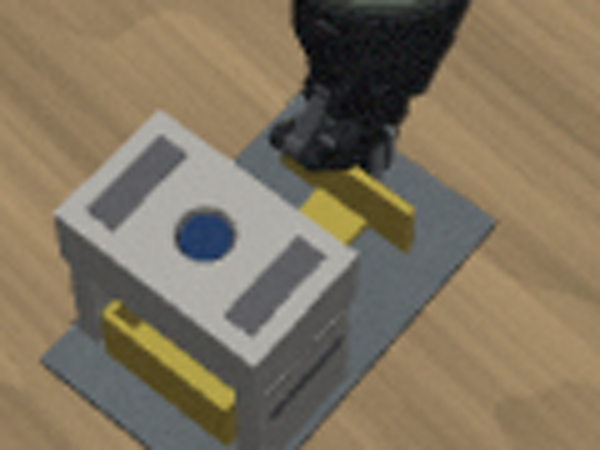

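The picture shows the drawer home: its far wall is out past the head at (165,370) and the 15 N reaction says it is on its stop. Now I retract and go towards the rod.

Call:
apply_moves(claw=[0,0,0,0,0,0,0,0,0.045,0.045,0.045,0.045,0.045,0.045,0.045,0.045], xyz=[[0,-0.01,0],[0,-0.02,0],[0,-0.02,-0.01],[0,0,-0.035],[0,0,-0.035],[0,0,-0.035],[0,0,-0.035],[0,0,-0.035],[0,0,-0.035],[0.03,0,0],[0.035,0,0],[0.035,0,0],[0.035,-0.004,0],[0.035,-0.004,0],[0.03,0,0],[0,0,0]], twist=[[0,0,0],[0,0,0],[0,0,0],[0,0,0],[0,0,0],[0,0,0],[0,0,0],[0,0,0],[0,0,0],[0,0,0],[0,0,0],[0,0,0],[0,0,0],[0,0,0],[0,0,0],[0,0,0]])

```text
clock: 8.3
position: [0.4824, 0.2344, 0.2515]
tool_rot: [3.141, -0.002, 1.698]
force: [-0.2, 0.1, -0.9]
grip_width: 0.045
finger_force: 0.0
```

Run:
```python
from h import *
f=bot.grab_frame('wrist'); save(f,'w2'); np.save('w2.npy',f,allow_pickle=True)
V=np.array(f['view']);print((-V[:3,:3].T@V[:3,3]).round(3))
for q in ('rod','rod_grip','stand_hole'):
    print(q,[(np.round(r['position'],3),round(r['score'],2)) for r in bot.find_in('wrist',q)])
s=bot.grab_frame('scene'); save(s,'s3')
o=bot.observe();print(o['position'],o['tool_rot'],o['force'])
```

```text
[0.473 0.307 0.394]
rod [(array([0.374, 0.333, 0.2  ]), 0.96), (array([0.438, 0.193, 0.097]), 0.81), (array([0.472, 0.299, 0.158]), 0.77)]
rod_grip [(array([0.375, 0.331, 0.198]), 0.95), (array([0.439, 0.193, 0.095]), 0.92), (array([0.477, 0.298, 0.158]), 0.76)]
stand_hole [(array([0.47, 0.3 , 0.05]), 0.78)]
[0.48396433 0.2292071  0.251257  ] [3.14141611e+00 4.33300412e-04 1.69121987e+00] [ 0.72141307  0.1993481  -0.46239087]
```

View pics/w2.png

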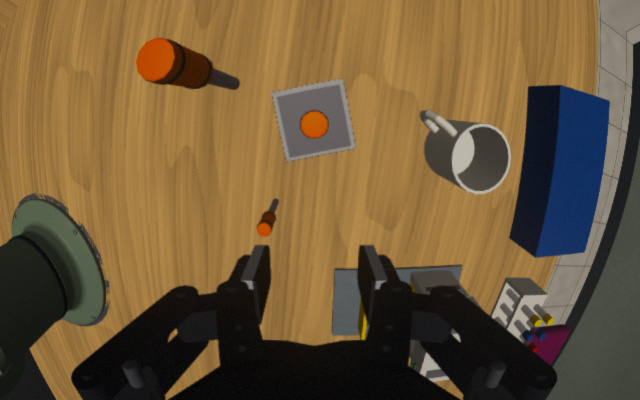

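The wrist view has the middle rod's top at (314,124), the big decoy at (160,60) and the small decoy at (265,228).

Run:
```python
from h import *
f=np.load('w2.npy',allow_pickle=True).item()
hs=cv2.cvtColor(f['img'],cv2.COLOR_RGB2HSV); m=cv2.inRange(hs,(3,180,150),(14,255,255)); n=np.zeros_like(m); n[100:150,290:340]=m[100:150,290:340]
c=np.argwhere(n).mean(0)[::-1]; o,d=ray(f,c,True); w=o+d*(.158-o[2])/d[2]
s=bot.grab_frame('scene'); print(c,w, tri([ray(f,c,True),ray(s,(446.75,269.5))]))
p=bot.observe(); d=w-p['position']; y=p['tool_rot'][2]; print('tool dx,dy',d[0]*np.cos(y)+d[1]*np.sin(y), d[0]*np.sin(y)-d[1]*np.cos(y))
```

```text
[313.8630394  124.56472795] [0.47443507 0.29833261 0.158     ] (array([0.47434526, 0.29874483, 0.15507132]), [np.float64(0.0005352810590211934), np.float64(0.0005352810590212489)])
tool dx,dy 0.06974261896612238 -0.0011687530522759802
```

Call:
apply_moves(claw=[0.045,0.045,0.045,0.045,0.045,0.045,0.045,0.045,0.045,0,0,0,0,0,0], xyz=[[0.035,-0.001,0],[0.035,0,0],[0,0,0],[0,0,0.025],[0,0,0.025],[0,0,0.025],[0,0,0.025],[0,0,0.022],[0,0,0.01],[0,0,0],[0,0,0],[0,0,0],[0,0,0],[0,0,0],[0,0,0]], twist=[[0,0,0],[0,0,0],[0,0,0],[0,0,0],[0,0,0],[0,0,0],[0,0,0],[0,0,0],[0,0,0],[0,0,0],[0,0,0],[0,0,0],[0,0,0],[0,0,0],[0,0,0]], force=60)

```text
clock: 10.1
position: [0.4744, 0.2999, 0.1199]
tool_rot: [3.141, -0.0, 1.693]
force: [-0.2, -0.9, 6.1]
grip_width: 0.021
finger_force: 58.8
```

Call:
apply_moves(claw=[0,0,0,0,0,0,0,0,0,0,0,0,0,0,0,0,0,0], xyz=[[0,0,-0.01],[0,0,-0.025],[0,0,-0.03],[0,0,-0.03],[0,0,-0.03],[0,0,-0.025],[-0.027,0.0175,0],[-0.027,0.0175,0],[-0.027,0.0175,0],[-0.027,0.0175,0],[-0.027,0.0175,0],[-0.027,0.0175,0],[-0.027,0.0175,0],[-0.027,0.0175,0],[-0.027,0.0175,0],[-0.027,0.0175,0],[0,0,0],[0,0,0]], twist=[[0,0,0],[0,0,0],[0,0,0],[0,0,0],[0,0,0],[0,0,0],[0,0,0],[0,0,0],[0,0,0],[0,0,0],[0,0,0],[0,0,0],[0,0,0],[0,0,0],[0,0,0],[0,0,0],[0,0,0],[0,0,0]])

```text
clock: 11.9
position: [0.6806, 0.0526, 0.2694]
tool_rot: [-3.141, -0.001, 1.692]
force: [0.1, 0.2, -0.3]
grip_width: 0.0207
finger_force: 58.9
```

Run:
```python
from h import *
s=bot.grab_frame('scene');save(s,'s4');t=bot.grab_frame('top');save(t,'t4');w=bot.grab_frame('wrist');save(w,'w4')
o=bot.observe();print(o['position'],o['tool_rot'],o['grip_width'],o['force'])
g=lambda i,u,v,W,H,k:cv2.resize(cv2.imread('pics/'+i+'.png')[v:v+H,u:u+W],None,fx=k,fy=k,interpolation=cv2.INTER_CUBIC)
a=g('s4',258,202,80,95,5); b=g('w4',240,190,160,190,2.5)
print(a.shape,b.shape,proj(s,[[.681,.0535,.125],[.681,.0535,.158]]),proj(t,[[.681,.0535,.125],[.681,.0535,.158]]))
cv2.imwrite('pics/c4.png',np.hstack([a,b]))
```

```text
[0.68015168 0.0540025  0.26971248] [ 3.14158044e+00 -4.33481574e-04  1.69411457e+00] 0.02061655336105358 [-0.55465389  0.38958696 -1.16779879]
(475, 400, 3) (475, 400, 3) [[295.46746756 261.40268057]
 [295.02382515 253.9041626 ]] [[293.86271963 146.31717727]
 [292.82081228 141.90246289]]
```

View pics/c4.png

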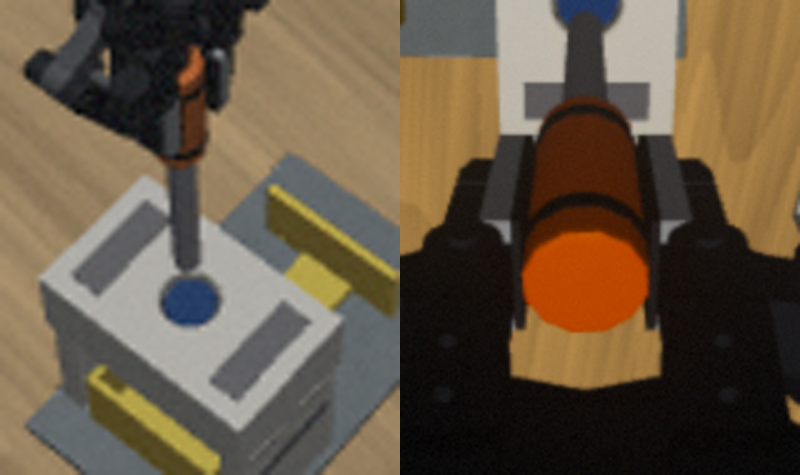

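The rod tip is at (187,264) in the scene crop, in line with the bore centre at (190,301) as predicted (within half a pixel). The wrist view agrees, so I drive down.

Call:
apply_moves(claw=[0,0,0,0,0,0,0,0], xyz=[[0,0,0.015],[0,0,0.013],[0,0,0.004],[0,0,0.004],[0,0,0.004],[0,0,0.004],[0,0,0.004],[0,0,0]], twist=[[0,0,0],[0,0,0],[0,0,0],[0,0,0],[0,0,0],[0,0,0],[0,0,0],[0,0,0]], force=80)

```text
clock: 12.85
position: [0.681, 0.0532, 0.2219]
tool_rot: [3.14, -0.0, 1.693]
force: [-0.2, -0.5, 2.3]
grip_width: 0.0204
finger_force: 78.5
```

Call:
apply_moves(claw=[0,0,0,0,0,0,0,0,0,0], xyz=[[0,0,0.004],[0,0,0.004],[0,0,0.004],[0,0,0.004],[0,0,0.004],[0,0,0.004],[0,0,0.004],[0,0,0.004],[0,0,0.003],[0,0,0]], twist=[[0,0,0],[0,0,0],[0,0,0],[0,0,0],[0,0,0],[0,0,0],[0,0,0],[0,0,0],[0,0,0],[0,0,0]])

```text
clock: 13.85
position: [0.6805, 0.0529, 0.1857]
tool_rot: [-3.141, -0.0, 1.693]
force: [0.0, 0.4, -1.9]
grip_width: 0.0198
finger_force: 78.3
```

Run:
```python
from h import *
s=bot.grab_frame('scene');save(s,'s5');o=bot.observe();print(o['position'],o['force'])
s=bot.grab_frame('top');save(s,'t5')
g=lambda i,u,v,W,H,k:cv2.resize(cv2.imread('pics/'+i+'.png')[v:v+H,u:u+W],None,fx=k,fy=k,interpolation=cv2.INTER_CUBIC)
cv2.imwrite('pics/c5.png',g('s5',255,205,120,100,5))
```

```text
[0.68055465 0.05302358 0.18608693] [-0.20645331  1.02200608 -0.68354091]
```

View pics/c5.png

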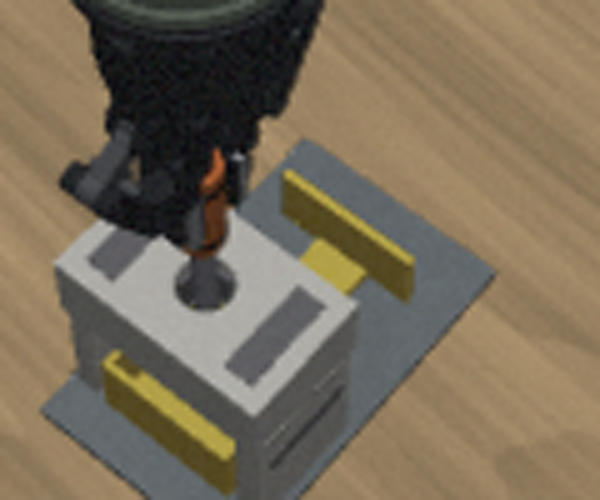

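The picture shows the rod through the bore with its shoulder above the mouth at (205,285), and the force has dropped back to zero, so the filter is free. I lift, check and measure the pot.

Call:
apply_moves(claw=[0,0,0,0,0,0,0,0,0,0,0,0,0,0,0,0,0,0,0,0], xyz=[[0,0,-0.01],[0,0,-0.02],[0,0,-0.02],[0,0,-0.025],[0,0,-0.025],[0,0,-0.02],[-0.02,-0.015,0],[-0.022,-0.017,0],[-0.022,-0.017,0],[-0.022,-0.017,0],[-0.022,-0.017,0],[-0.022,-0.017,0],[-0.022,-0.017,0],[-0.022,-0.017,0],[-0.022,-0.017,0],[-0.022,-0.017,0],[-0.022,-0.017,0],[-0.022,-0.017,0],[0,0,0],[0,0,0]], twist=[[0,0,0],[0,0,0],[0,0,0],[0,0,0],[0,0,0],[0,0,0],[0,0,0],[0,0,0],[0,0,0],[0,0,0],[0,0,0],[0,0,0],[0,0,0],[0,0,0],[0,0,0],[0,0,0],[0,0,0],[0,-0.07,0],[0,-0.07,0],[0,0,0]])

```text
clock: 15.95
position: [0.5121, -0.2304, 0.3076]
tool_rot: [3.14, 0.142, 1.694]
force: [0.6, 0.5, -0.8]
grip_width: 0.0201
finger_force: 78.5
```

Run:
```python
from h import *
s=bot.grab_frame('scene');save(s,'s6');t=bot.grab_frame('top');save(t,'t6');w=bot.grab_frame('wrist');save(w,'w6')
o=bot.observe();print(o['position'],o['tool_rot'],o['grip_width'],o['force'])
print('pot',tri([ray(s,(264.4,152.2)),ray(t,(399.6,215))]),onz(s,(264.4,152.2),.095),onz(t,(399.6,215),.095))
for n in('scene','top'):
  for q in ('used_filter','rod','pot'): print(n,q,[(np.round(r['position'],3),round(r['score'],2)) for r in bot.find_in(n,q)])
hs=cv2.cvtColor(s['img'],cv2.COLOR_RGB2HSV);print('blue in bore',cv2.inRange(hs[250:275,285:308],(100,120,60),(125,255,255)).sum()/255)
g=lambda i,u,v,W,H,k:cv2.resize(cv2.imread('pics/'+i+'.png')[v:v+H,u:u+W],None,fx=k,fy=k,interpolation=cv2.INTER_CUBIC)
cv2.imwrite('pics/c6.png',np.vstack([np.hstack([g('s6',215,80,130,100,3),g('s6',255,215,130,100,3)]),np.hstack([g('t6',340,150,130,80,3),g('w6',230,200,195,120,2)])]))
```

```text
[ 0.51240189 -0.23127548  0.30682015] [3.14101946 0.13852171 1.6932221 ] 0.020135368593003605 [-0.11628215  0.27690044 -1.87986885]
pot (array([ 0.50737149, -0.26420832,  0.09078364]), [np.float64(0.0007600313603412913), np.float64(0.0007600313603411675)]) [ 0.50921483 -0.26034187  0.095     ] [ 0.50696859 -0.26403858  0.095     ]
scene used_filter []
scene rod [(array([0.375, 0.337, 0.166]), 0.91), (array([ 0.516, -0.232,  0.277]), 0.49)]
scene pot [(array([ 0.513, -0.259,  0.056]), 0.66)]
top used_filter []
top rod [(array([0.362, 0.329, 0.18 ]), 0.87), (array([0.436, 0.187, 0.1  ]), 0.46)]
top pot []
blue in bore 0.0
```

View pics/c6.png

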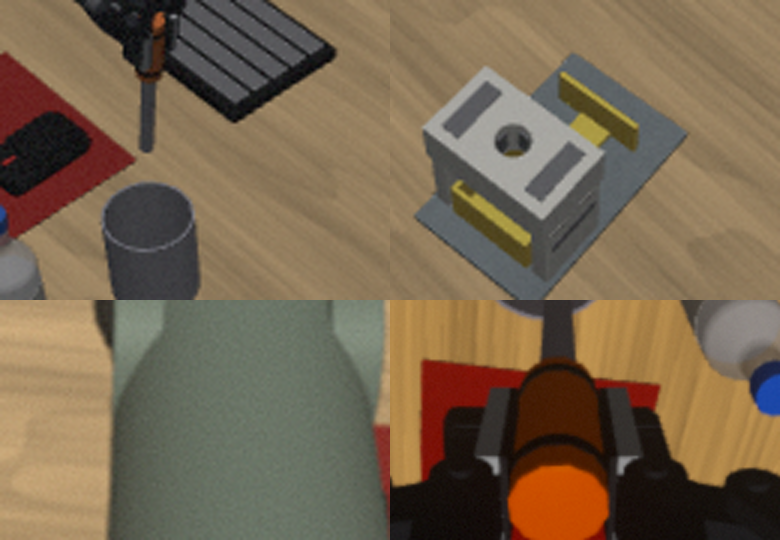

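The crop shows the bore empty (see-through at (513,140) in the crop) and the drawer home. The rod is held tilted, with its tip at about (264,130) in the scene image, above the pot. I lower it close to the pot floor.

Call:
apply_moves(claw=[0,0,0,0,0,0,0,0,0,0], xyz=[[-0.002,-0.007,0],[0.0032,0,0.0228],[0.0032,0,0.0228],[0.0032,0,0.0228],[0.0032,0,0.0228],[0.0032,0,0.0228],[0.0032,0,0.0228],[0.0032,0,0.0228],[0.0014,0,0.01],[0,0,0]], twist=[[0,0,0],[0,0,0],[0,0,0],[0,0,0],[0,0,0],[0,0,0],[0,0,0],[0,0,0],[0,0,0],[0,0,0]])

```text
clock: 17.4
position: [0.5046, -0.2345, 0.1345]
tool_rot: [-3.14, 0.139, 1.693]
force: [-0.1, 0.3, 0.2]
grip_width: 0.0206
finger_force: 78.5
```

Run:
```python
from h import *
o=bot.observe();print(o['position'],o['tool_rot'],o['force'])
s=bot.grab_frame('scene');save(s,'s7')
im=cv2.imread('pics/s6.png');f=s
p=np.array([.5124,-.2313,.3068]);x=np.array([-.121,.9927,0]);u=.1395*x+np.array([0,0,.99])
for L in(.105,.112,.119): print(L,proj(f,p-L*u))
# rod tip column profile in s6
print(im[118:138,264].sum(1))
d=cv2.absdiff(im,cv2.imread('pics/s7.png')); print([ (cv2.absdiff(im,cv2.imread('pics/s7.png'))[150:190,245:285]>40).sum()])
```

```text
[ 0.50459553 -0.23449287  0.13446471] [-3.13985904  0.13904107  1.69299559] [-0.1157398   0.2872262   0.20471172]
0.105 [[263.08340323 127.15279406]]
0.112 [[263.02926721 128.96295017]]
0.119 [[262.97567624 130.75488125]]
[151 164 157 171 169 177 159 162 164 167 166 164 178 374 392 377 371 365
 359 362]
[np.int64(14)]
```

Call:
apply_moves(claw=[0,0,0,0,0,0,0], xyz=[[0.0004,0,0.003],[0.0004,0,0.003],[0.0004,0,0.003],[0.0004,0,0.003],[0.0003,0,0.002],[0.0003,0,0.002],[0,0,0]], twist=[[0,0,0],[0,0,0],[0,0,0],[0,0,0],[0,0,0],[0,0,0],[0,0,0]])

```text
clock: 18.15
position: [0.5052, -0.2346, 0.1189]
tool_rot: [-3.141, 0.14, 1.693]
force: [0.1, 0.2, -1.2]
grip_width: 0.0204
finger_force: 78.5
```

Call:
apply_moves(claw=[0,0,0,0], xyz=[[0.0001,0,0.001],[0.0001,0,0.001],[0.0001,0,0.001],[0,0,0]], twist=[[0,0,0],[0,0,0],[0,0,0],[0,0,0]])

```text
clock: 18.55
position: [0.5053, -0.2347, 0.116]
tool_rot: [-3.141, 0.14, 1.693]
force: [1.3, -0.0, -0.8]
grip_width: 0.0202
finger_force: 78.5
```

Call:
apply_moves(claw=[0,0,0,0], xyz=[[0.0001,0,0.001],[0.0001,0,0.001],[0,0,0],[0,0,0]], twist=[[0,0,0],[0,0,0],[0,0,0],[0,0,0]])

```text
clock: 18.95
position: [0.5058, -0.2349, 0.1149]
tool_rot: [3.141, 0.141, 1.693]
force: [-2.3, 2.1, 13.3]
grip_width: 0.0205
finger_force: 80.5
```

Call:
apply_moves(claw=[0.021,0.022,0.024,0.028,0.035,0.05,0.06,0.06], xyz=[[0,0,-0.0005],[0,0,0],[0,0,0],[0,0,0],[0,0,0],[0,0,0],[0,0,0],[0,0,0]], twist=[[0,0,0],[0,0,0],[0,0,0],[0,0,0],[0,0,0],[0,0,0],[0,0,0],[0,0,0]], force=20)

```text
clock: 19.75
position: [0.5053, -0.2347, 0.1146]
tool_rot: [-3.142, 0.14, 1.693]
force: [0.5, 0.3, -0.4]
grip_width: 0.0599
finger_force: 0.0
```

Now I retreat along the rod's axis, then straight up.

Call:
apply_moves(claw=[0.06,0.06,0.06,0.06,0.06,0.06,0.06,0.06,0.06,0.06], xyz=[[0,0,-0.01],[0,0,-0.02],[0,0,-0.025],[0,0,-0.03],[0,0,-0.03],[0,0,-0.03],[0,0,-0.03],[0,-0.02,-0.01],[0,-0.03,0],[0,0,0]], twist=[[0,0,0],[0,0,0],[0,0,0],[0,0,0],[0,0,0],[0,0,0],[0,0,0],[0,0,0],[0,0,0],[0,0,0]])

```text
clock: 20.75
position: [0.4499, -0.2157, 0.299]
tool_rot: [-3.141, 0.142, 1.691]
force: [1.1, 0.3, -0.7]
grip_width: 0.0601
finger_force: 0.0
```

Run:
```python
from h import *
s=bot.grab_frame('scene');save(s,'s8');w=bot.grab_frame('wrist');save(w,'w8')
print(bot.observe()['force'])
for n in('scene','wrist'):
  for q in ('rod','pot','used_filter','drawer_front'): print(n,q,[(np.round(r['position'],3),round(r['score'],2)) for r in bot.find_in(n,q)])
d=cv2.absdiff(cv2.imread('pics/scene0.png'),cv2.imread('pics/s8.png')).max(2)
d=cv2.morphologyEx((d>50).astype(np.uint8),cv2.MORPH_OPEN,np.ones((2,2)))
n,l,st,c=cv2.connectedComponentsWithStats(d)
for r in st[1:]: 
    if r[4]>6: print(r)
```

```text
[ 0.9731094  -0.34414274  0.76985617]
scene rod [(array([0.374, 0.336, 0.162]), 0.95), (array([0.441, 0.192, 0.08 ]), 0.64)]
scene pot [(array([ 0.518, -0.25 ,  0.06 ]), 0.9)]
scene used_filter []
scene drawer_front [(array([0.6  , 0.044, 0.026]), 0.87)]
wrist rod [(array([ 0.497, -0.225,  0.152]), 0.6)]
wrist pot [(array([ 0.51 , -0.276,  0.056]), 0.62)]
wrist used_filter []
wrist drawer_front [(array([0.652, 0.014, 0.028]), 0.6)]
[ 274    0   50   86 3037]
[502  17   7   7  19]
[469  27  21   4  65]
[469  39  12   4  33]
[500  42  12  12  70]
[496  42  30  63 600]
[444  59  10  15  96]
[438  68   3   6  12]
[275  72  15  12  65]
[269  74  18  16 101]
[270  83  13  14  69]
[270 143   7   5  29]
[329 226  25  23 192]
[312 240  27  26 113]
[326 243  13  11  81]
[307 245  21  17 102]
[326 262   9  12  61]
[438 270  14  17 144]
[277 278  26  27 272]
```

Run:
```python
from h import *
s=bot.grab_frame('scene');t=bot.grab_frame('top')
print('expected rod top/handle',proj(s,[[.5035,-.229,.152],[.504,-.235,.11]]).round(1))
for n,f,sl in(('scene',s,(130,185,245,290)),('scene0',{'img':cv2.cvtColor(cv2.imread('pics/scene0.png'),cv2.COLOR_BGR2RGB)},(130,185,245,290)),('w',{'img':cv2.cvtColor(cv2.imread('pics/w8.png'),cv2.COLOR_BGR2RGB)},(0,400,0,640))):
    a,b,c,d=sl; hs=cv2.cvtColor(f['img'],cv2.COLOR_RGB2HSV)[a:b,c:d]; m=np.argwhere(cv2.inRange(hs,(2,150,50),(14,255,255)))
    print(n,len(m),(m.min(0)+[a,c],m.max(0)+[a,c]) if len(m) else '')
print(s['img'][255:270:2,290:304:2].tolist())
for f,sl in((s,(225,310,255,360)),(t,(130,215,270,325))):
    a,b,c,d=sl; hs=cv2.cvtColor(f['img'],cv2.COLOR_RGB2HSV)[a:b,c:d]; m=np.argwhere(cv2.inRange(hs,(105,120,25),(125,255,255)))
    print('blue',len(m),(m+[a,c])[:,::-1].tolist()[:12])
```

```text
expected rod top/handle [[272.2 142.8]
 [271.7 152.6]]
scene 141 (array([130, 245]), array([159, 276]))
scene0 26 (array([130, 245]), array([142, 259]))
w 6501 (array([ 46, 253]), array([339, 619]))
[[[168, 166, 161], [166, 164, 159], [168, 166, 161], [167, 166, 160], [168, 166, 160], [166, 164, 160], [168, 166, 162]], [[163, 162, 158], [116, 115, 111], [86, 85, 84], [85, 83, 81], [86, 84, 85], [150, 147, 144], [167, 165, 160]], [[128, 124, 123], [84, 82, 81], [77, 76, 76], [82, 83, 80], [72, 73, 76], [84, 85, 86], [153, 152, 146]], [[82, 81, 79], [48, 48, 51], [75, 73, 71], [79, 79, 77], [39, 42, 40], [62, 59, 62], [128, 127, 123]], [[70, 70, 69], [47, 49, 48], [67, 66, 67], [81, 81, 78], [39, 37, 41], [45, 45, 46], [155, 154, 149]], [[159, 158, 153], [54, 52, 54], [83, 73, 51], [80, 68, 35], [78, 72, 45], [94, 93, 91], [165, 164, 159]], [[167, 166, 160], [164, 164, 159], [144, 140, 124], [134, 131, 115], [167, 166, 160], [166, 165, 160], [165, 164, 159]], [[168, 167, 161], [167, 166, 161], [170, 168, 164], [168, 167, 160], [167, 165, 162], [167, 165, 160], [169, 167, 161]]]
blue 0 []
blue 0 []
```

The rod leans in the pot where planned. The filter is not visible from these cameras, so I look down the bore with the wrist camera to confirm it is in the pocket.

Call:
apply_moves(claw=[0.06,0.06,0.06,0.06,0.06,0.06,0.06,0.06,0.06,0.06,0.06,0.06,0.06,0.06], xyz=[[0,0,0],[0,0,0],[0.0165,0.026,0],[0.0165,0.026,0],[0.0165,0.026,0],[0.0165,0.026,0],[0.0165,0.026,0],[0.0165,0.026,0],[0.0165,0.026,0],[0.0165,0.026,0],[0.0165,0.026,0],[0.0165,0.026,0],[0,0,0],[0,0,0]], twist=[[0,0.07,0],[0,0.07,0],[0,0,0],[0,0,0],[0,0,0],[0,0,0],[0,0,0],[0,0,0],[0,0,0],[0,0,0],[0,0,0],[0,0,0],[0,0,0],[0,0,0]])

```text
clock: 22.75
position: [0.6906, -0.0192, 0.2971]
tool_rot: [-3.141, -0.0, 1.694]
force: [0.2, 0.2, -0.1]
grip_width: 0.0599
finger_force: 0.0
```

Run:
```python
from h import *
w=bot.grab_frame('wrist');save(w,'w9')
for q in ('used_filter','station','drawer'): print(q,[(np.round(r['position'],3),round(r['score'],2)) for r in bot.find_in('wrist',q)])
V=np.array(w['view']);R=V[:3,:3]; print((-R.T@V[:3,3]).round(3),bot.observe()['position'])
def pf(p):
    c=R@np.array(p)+V[:3,3]; a=np.array([c[0],-c[1]]); th=np.arctan2(np.hypot(*a),-c[2]); F=200/np.tan(np.radians(w['vfov'])/2)
    return np.array([w['cx'],w['cy']])+a/np.hypot(*a)*th*F
u,v=pf([.681,.0535,.125]).round().astype(int); print(u,v)
hs=cv2.cvtColor(w['img'],cv2.COLOR_RGB2HSV)
print(hs[v-18:v+19:4,u-18:u+19:4,0].tolist()); print(hs[v-18:v+19:4,u-18:u+19:4,1].tolist())
s=bot.grab_frame('scene')['img']; hs=cv2.cvtColor(s,cv2.COLOR_RGB2HSV)[130:180,262:285]; m=np.argwhere(cv2.inRange(hs,(2,150,50),(14,255,255)))+[130,262]; print('rod',len(m),m.min(0),m.max(0))
```

```text
used_filter [(array([0.679, 0.042, 0.046]), 0.38)]
station [(array([0.656, 0.05 , 0.126]), 0.58)]
drawer [(array([0.659, 0.049, 0.124]), 0.66), (array([0.598, 0.044, 0.015]), 0.61)]
[0.682 0.054 0.44 ] [ 0.69021777 -0.02083194  0.2980858 ]
313 112
[[21, 13, 15, 19, 20, 20, 13, 15, 19, 20], [18, 15, 17, 20, 15, 17, 17, 17, 20, 18], [21, 19, 19, 26, 0, 6, 28, 17, 15, 16], [21, 21, 27, 29, 29, 29, 29, 29, 17, 19], [24, 19, 28, 29, 29, 29, 29, 28, 16, 22], [25, 19, 10, 110, 31, 29, 29, 28, 22, 18], [22, 19, 114, 110, 110, 29, 29, 29, 20, 25], [20, 22, 20, 110, 110, 30, 29, 20, 20, 23], [23, 23, 21, 23, 22, 19, 19, 23, 19, 23], [20, 21, 22, 22, 23, 19, 18, 20, 23, 23]]
[[14, 10, 9, 11, 13, 13, 13, 8, 11, 13], [14, 11, 10, 9, 9, 10, 13, 10, 13, 14], [14, 11, 12, 65, 11, 13, 81, 13, 14, 15], [14, 10, 109, 255, 255, 255, 255, 137, 13, 15], [14, 18, 95, 255, 255, 255, 255, 137, 22, 15], [15, 19, 10, 138, 166, 255, 255, 136, 19, 17], [15, 16, 49, 158, 166, 213, 255, 185, 18, 15], [17, 15, 24, 146, 128, 140, 255, 33, 13, 18], [17, 17, 14, 19, 23, 23, 22, 17, 15, 18], [21, 14, 16, 15, 13, 15, 14, 17, 17, 18]]Traceback (most recent call last):
  File "<stdin>", line 11, in <module>
    return umr_minimum(a, axis, None, out, keepdims, initial, where)
ValueError: zero-size array to reduction operation minimum which has no identity
```

Call:
apply_moves(claw=[0.06,0.06,0.06,0.06,0.06,0.06,0.06], xyz=[[0.03,-0.02,-0.01],[0.03,-0.03,-0.01],[0.03,-0.03,0],[0.03,-0.03,0],[0.03,-0.03,0],[0,0,0],[0,0,0]], twist=[[0,0,0],[0,0,0],[0,0,0],[0,0,0],[0,0,0],[0,0,0],[0,0,0]])

```text
clock: 23.7
position: [0.5331, 0.1119, 0.3186]
tool_rot: [3.14, 0.001, 1.693]
force: [0.8, -1.0, -0.1]
grip_width: 0.0598
finger_force: 0.0
```

Run:
```python
from h import *
for n in('scene','top'):
    f=bot.grab_frame(n); e=proj(f,[[.5035,-.229,.152],[.509,-.262,.095]]).round().astype(int); u,v=e[0]
    hs=cv2.cvtColor(f['img'],cv2.COLOR_RGB2HSV)[v-15:v+25,u-18:u+18]; m=np.argwhere(cv2.inRange(hs,(2,150,50),(14,255,255)))[:,::-1]+[u-18,v-15]
    print(n,e.tolist(),len(m),m.min(0) if len(m) else '',m.max(0) if len(m) else '',f['img'][v,u-6:u+7:2].tolist())
    for q in('rod','pot'): print(q,[(np.round(r['position'],3),round(r['score'],2)) for r in bot.find_in(n,q)])
```

```text
scene [[272, 143], [264, 152]] 128 [254 128] [276 159] [[65, 65, 68], [79, 57, 51], [170, 94, 49], [171, 91, 53], [168, 91, 51], [170, 102, 62], [161, 136, 102]]
rod [(array([0.374, 0.337, 0.164]), 0.55), (array([ 0.511, -0.229,  0.129]), 0.52), (array([0.441, 0.189, 0.082]), 0.46)]
pot [(array([ 0.52 , -0.249,  0.057]), 0.75), (array([0.494, 0.298, 0.052]), 0.39)]
top [[391, 211], [399, 214]] 52 [387 208] [393 217] [[112, 104, 100], [191, 113, 67], [220, 129, 67], [216, 123, 64], [214, 125, 69], [141, 125, 129], [143, 137, 144]]
rod []
pot [(array([ 0.516, -0.274,  0.037]), 0.89)]
```

The rod is in the pot as planned, seen from two views.

```bash
python3 -c "
from workcell import bot
print(bot.job_done())"
```

```text
the job is handed in; nothing more can be done
None
```

The job is handed in: the drawer is home, the filter was pushed out into its pocket with the rod, and the rod stands steel end down, leaning in the upright pot, at about 24 s on the clock.

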